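Sort bead canisters by weight from under a clear riser shelf

TASK

Two sealed grinding-bead canisters stand under the clear riser shelf; they look the same, so lift each one just clear and judge by its weight whether it is more than half full: stand those heavier than about 200 g in the blue tray and the lighter ones in the yellow tray. Each must finish upright on the tray's floor and let go; set it down gently rather than dropping it, and never tip it over. Do not bump the shelf, and leave the petri dish, the tube rack and the amber bottle where they are.

Things in the scene. Friction and masses are not known exactly. Their poses are not given: they have to be found in the camera images.
- can_a: one of two look-alike sealed opaque bead canisters, upright: white cylinder 44 mm in diameter with a grey band, red cap 39 mm wide, 94 mm tall in all; straight white wall to grip from 0 to 74 mm; a 40 N grip does no harm. Origin at the centre of the underside, z up its axis. Mass unknown, 56 g (empty) to 350 g (full), independent of the other's
- can_b: one of two look-alike sealed opaque bead canisters, upright: white cylinder 44 mm in diameter with a grey band, red cap 39 mm wide, 94 mm tall in all; straight white wall to grip from 0 to 74 mm; a 40 N grip does no harm. Origin at the centre of the underside, z up its axis. Mass unknown, 56 g (empty) to 350 g (full), independent of the other's
- riser: fixed shelf, origin under its base's centre, x from open front (robot side) to back. Base 160 (x) by 360 by 6 mm, front lip 14 mm high. Cans stand on the base at x about -20, y +-60 to 120. Milky-clear shelf above: x -25 (blue edge) to 50, full width, 203 to 215 mm high, a tip box on its middle to 253: no reach from straight above, come from the front tilted 35 to 45 deg. Two posts at x 43, y +-170
- blue_tray: shallow blue plastic tray, fixed to the bench, for the heavy canisters: 190 mm (its x) by 130 mm (its y) outside, walls 4 mm thick and 18 mm high, floor 4 mm thick; open to the sky, with room for two canisters side by side along its x. Origin at the centre of its underside, z up
- yellow_tray: shallow yellow plastic tray, fixed to the bench, for the light canisters: 190 mm (its x) by 130 mm (its y) outside, walls 4 mm thick and 18 mm high, floor 4 mm thick; open to the sky, with room for two canisters side by side along its x. Origin at the centre of its underside, z up
- petri_dish: bystander: closed pale translucent petri dish, 90 mm in diameter, 16 mm high, on the bench in front of the riser. Origin at the centre of the underside
- tube_rack: bystander: green microtube rack, 80 by 160 mm, 47 mm high with its tubes, on the right of the riser as the robot sees it. Origin at the centre of the underside
- amber_bottle: bystander: amber glass bottle, 56 mm in diameter, 120 mm high, on the left of the riser as the robot sees it. Origin at the centre of the underside
Not all that is in view belongs to the job. What is shaped like the yellow_tray but pink is not meant. What is shaped like the can_a but pink is not meant.

How it is judged:
By the outcome, as a careful person would: the job done as asked, in the order asked, and still so for the second after the job is handed in, with the robot touching nothing.
It also fails if it takes over 66 s, if anything falls off the work surface, if the arm or the gripper's body presses on something with over 40 N, if the wrist force passes 120 N, or if a joint passes its speed limit or range.

ROBOT

A 7-joint arm with a two-finger parallel gripper is mounted at the origin on the work surface. World frame = base frame: x ahead of the robot, y to its left, z up, the work surface at z = 0. Lengths are in mm, angles in degrees, forces in N, time in s.
With the tool pointing down it reaches from about 350 to 900 mm from the base axis. Payload 8.1 kg.
Tool frame: the origin (TCP) lies at the very end of the fingers, on their centre line; the grasp point (between the pads) lies 19 mm behind it (r.pinch_z is the distance from the TCP to the grasp point, in mm); z points along the fingers, y is the line along which they close (so a half turn about z gives the same grasp; the last joint's range is limited). The gripper opens to 85 mm and grips with 20 to 120 N. Pads are 22 mm wide; open, the fingers measure 114 mm over their backs; the gripper's body (76 mm by 85 mm) begins 54 mm behind the grasp point. The pads swing forward as they close: fully open they stand 13 mm farther back than shut.
Start: joints at [70.096, 24.895, 1.432, 90.138, -0.665, 64.973, -4.303], TCP at [151.451, -606.386, 231.323] pointing down, gripper open.
Joint ranges: [-149.89, 149.89], [-25.12, 119.58], [-72.63, 75.52], [4.76, 147.25], [-75.54, 255.54], [6.69, 114.76], [-157.13, 157.13]. Speed limits (degrees/s): [127.2, 127.2, 172.46, 172.46, 180, 180, 180].

INTERFACE

Orientations are given as [roll, pitch, yaw] about the fixed x, y, z axes, in that order (R = Rz(yaw) Ry(pitch) Rx(roll)).
In Python, from plant import r, get_image, sensors gives the robot as it stands. Calls block until the motion is done:
- r.goto(position, orientation): joint-space move of the TCP to a pose.
- r.movel(position, vel=150, ori=None, stop_force=None): straight line of the TCP; ori=None keeps the orientation; vel is the mean speed in mm/s. With stop_force (N) it stops when the force on the tool has changed by that much, and returns True; else False.
- r.move_j(angles): joint-space move.
- r.command_gripper(opening, effort=None): opening from 0.0 (shut) to 1.0 (fully open); effort is the grip in N (None keeps the last); returns when the fingers have stopped.
- r.wait(seconds).
- r.solve_ik(position, orientation): joint angles nearest the present ones, or None.
- get_image(name): name is "scene" or "top" or "wrist"; returns a dict with "image" (480x640x3 uint8, red, green, blue), "camera_matrix" (3x3 intrinsics, pixels), "world_to_cam" (4x4, takes a point from world to camera coordinates); the wrist camera has in their place "tool_from_camera" (4x4, takes a point from camera to tool coordinates, whose origin is the TCP and whose axes are the flange's). Camera axes: x right, y up, looking along -z (the intrinsics and any distortion apply to the point x, -y, -z); pixel columns grow to the right and rows downward; lengths in mm; the calibration is good to about 2 mm. A picture is of the moment at which its call begins: read the wrist's pose just before it. There is no depth.
A pose or a line that the arm cannot do raises r.IKError and nothing moves.
- r.hand_in(): hands the job in; it is judged then, once.
Readings, each from a call of its own:
- sensors.read_time_s(): time.
- sensors.read_joints(): joint angles.
- sensors.read_dq(): joint speeds.
- sensors.read_tau(): joint torques, N m.
- sensors.read_tool_pos(): TCP position.
- sensors.read_tool_rot(): TCP orientation.
- sensors.read_contact_force(): force on the tool from outside, world axes, zero at the start.
- sensors.read_torque(): the same for the moment, N m.
- sensors.read_finger_gap(): opening from 0.0 (shut) to 1.0 (fully open).
- sensors.read_finger_force(): force on a finger pad.
Only numpy, scipy, OpenCV 4.12 (cv2) and the standard library are available. Lean on these libraries where they do the work, as an engineer would, in place of code of your own. Each camera call takes 0.05 s, during which the arm holds its last target. There are 200 camera calls.

## Working session

There is one attempt and no reset: what is moved stays moved. The work goes in short steps, each a Python script; the robot and the scene stay as the last script left them, time stands still between calls to the robot, and variables do not carry over. Pictures are saved under pics/ and viewed, at most 10 in all, crops included, and the job is handed in when it is done.

```bash
ls; mkdir -p pics; python3 - <<'E'
from plant import r,get_image,sensors
import cv2,numpy as np
for n in("scene","top"):
    d=get_image(n);cv2.imwrite(f"pics/{n}0.png",d["image"][:,:,::-1])
    print(n,{k:np.round(v,3).tolist() for k,v in d.items() if k!="image"})
print(sensors.read_time_s(),r.pinch_z,sensors.read_tool_rot(),sensors.read_contact_force())
E
```

```text
pics
scene {'camera_matrix': [[591.995, 0.0, 311.283], [0.0, 591.995, 244.346], [0.0, 0.0, 1.0]], 'world_to_cam': [[0.687, 0.727, -0.015, -363.583], [-0.526, 0.512, 0.679, 252.132], [0.501, -0.459, 0.734, -1481.435], [0.0, 0.0, 0.0, 1.0]]}
top {'camera_matrix': [[557.196, 0.0, 315.159], [0.0, 557.196, 243.51], [0.0, 0.0, 1.0]], 'world_to_cam': [[-0.014, -1.0, 0.017, -23.545], [0.989, -0.012, 0.145, -516.365], [-0.144, 0.019, 0.989, -1336.409], [0.0, 0.0, 0.0, 1.0]]}
0.1 18.700000000000003 [-1.79917480e+02  8.20981366e-03  1.40205789e+01] [-0.9334444  -0.2145758   0.57386799]
```

View pics/scene0.png

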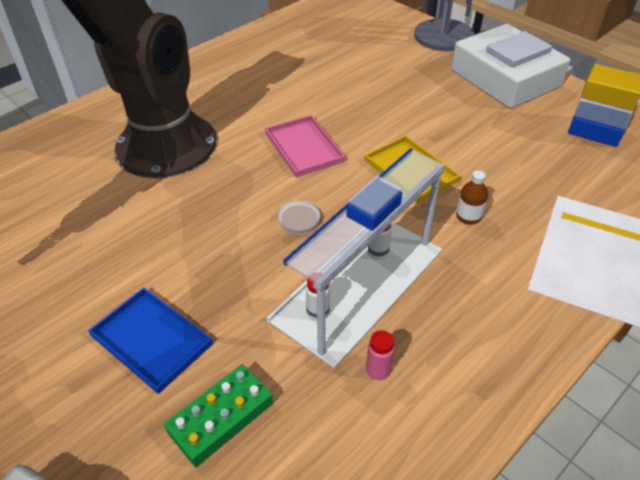

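View pics/top0.png

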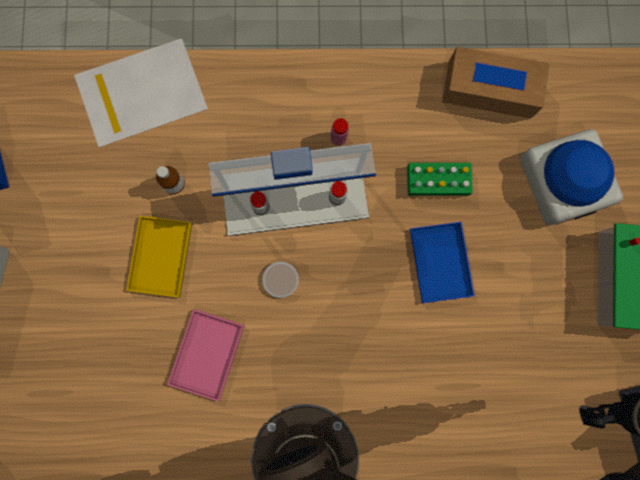

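The scene view shows white, red-capped cans under the shelf at (318,290) and (380,235). In the top view they are at (259,199) and (339,188).

- **Cans:** the candidates are top (259,199), (339,188) and (340,128). The first two are white and under the shelf, so they are the ones meant. The third is pink and behind the shelf, so it's a decoy.
- **Trays:** yellow (159,257) and blue (441,262) are meant. Pink (206,355) is not.

```bash
cat > h.py <<'E'
from plant import r,get_image,sensors
import cv2,numpy as np
def cast(d,uv,z):
    K=d["camera_matrix"];T=d["world_to_cam"];R=T[:3,:3];c=-R.T@T[:3,3]
    x=np.linalg.solve(K,[uv[0],uv[1],1.]);v=R.T@(x*[1,-1,-1])
    return c+v*(z-c[2])/v[2]
def blobs(img,lo,hi,amin,box=None):
    m=cv2.inRange(cv2.cvtColor(img,cv2.COLOR_RGB2HSV),np.array(lo),np.array(hi))
    if box: q=np.zeros_like(m);a,b,c,e=box;q[b:e,a:c]=m[b:e,a:c];m=q
    cs,_=cv2.findContours(m,cv2.RETR_EXTERNAL,cv2.CHAIN_APPROX_NONE)
    return [c for c in cs if cv2.contourArea(c)>=amin]
E
python3 - <<'E'
from h import *
d=get_image("top");im=d["image"]
cv2.imwrite("pics/crop1.png",cv2.resize(im[100:320,110:490],None,fx=2.1,fy=2.1,interpolation=cv2.INTER_CUBIC)[:,:,::-1])
for lo,hi in(((0,150,90),(6,255,255)),((174,150,90),(180,255,255))):
    for c in blobs(im,lo,hi,25,(200,100,400,230)):
        (u,v),rad=cv2.minEnclosingCircle(c);print("red",cv2.contourArea(c),u,v,rad,cast(d,(u,v),100).round(1))
for n,lo,hi,box in(("yel",(20,120,60),(32,255,255),(110,200,210,310)),("blue",(105,150,50),(125,255,255),(395,205,490,315)),("blueedge",(105,120,40),(125,255,255),(200,140,380,200))):
    for c in blobs(im,lo,hi,60,box):
        q=cv2.boxPoints(cv2.minAreaRect(c));print(n,cv2.contourArea(c),[cast(d,p,18 if n!="blueedge" else 215).round(0)[:2].tolist() for p in q])
for c in blobs(im,(0,0,120),(180,45,255),1500,(215,170,375,240)):
    q=cv2.boxPoints(cv2.minAreaRect(c));print("base",q.round().tolist(),[cast(d,p,10).round(0)[:2].tolist() for p in q])
print("dish",cast(d,(280,280),16),"bottle",cast(d,(166,173),120),"rack",cast(d,(440,179),40))
E
```

```text
red 142.0 257.56298828125 199.15354919433594 7.6608500480651855 [615.1 106.3 100. ]
red 150.0 338.716796875 188.61888122558594 7.726284980773926 [638.8 -87.3 100. ]
red 141.0 340.5 125.0 7.762187480926514 [797.3 -94.8 100. ]
yel 4060.0 [[408.0, 437.0], [601.0, 414.0], [578.0, 278.0], [385.0, 303.0]]
blue 3690.5 [[553.0, -270.0], [574.0, -400.0], [385.0, -421.0], [366.0, -293.0]]
blueedge 155.0 [[602.0, 193.0], [644.0, -158.0], [639.0, -158.0], [598.0, 193.0]]
blueedge 102.5 [[643.0, 61.0], [653.0, -20.0], [644.0, -21.0], [634.0, 60.0]]
base [[222.0, 196.0], [363.0, 178.0], [368.0, 217.0], [227.0, 235.0]] [[646.0, 204.0], [690.0, -157.0], [587.0, -167.0], [545.0, 190.0]]
dish [428.79344095  57.7965256   16.        ] bottle [675.56932396 319.39345208 120.        ] rack [ 675.85565511 -346.43162317   40.        ]
```

View pics/crop1.png

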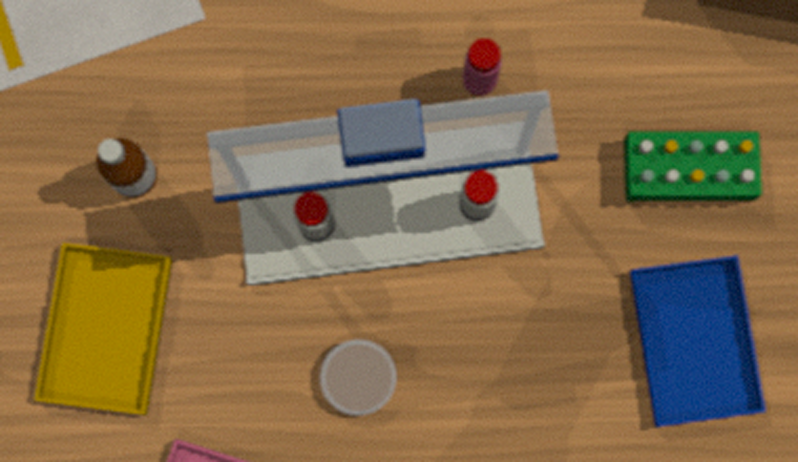

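The crop confirms it: both white, red-capped cans are under the shelf, and the pink one is behind it. The shelf yaw is about +6.8° with its origin near (646,21), and both cans fit the stated riser x≈-20. Next I plan the poses and check IK.

```bash
cat >> h.py <<'E'
from scipy.spatial.transform import Rotation as Ro
TH=40.; RY=6.8; BX=np.array([np.cos(np.radians(RY)),np.sin(np.radians(RY)),0])
FLIP=0
def ori(psi,th=TH): return [180.,-th,psi] if not FLIP else [180.,th,psi+180 if psi<0 else psi-180]
def zax(o): return Ro.from_euler("xyz",o,degrees=True).as_matrix()[:,2]
def tcp(p,o,back=0): return np.array(p,float)+zax(o)*(r.pinch_z+2-back)
GH=52.
CAN={"R":np.array([638.8,-87.3,6.]),"L":np.array([615.1,106.3,6.])}
def tray(n,s):
    c,a=((469.5,-346),6.4) if n=="blue" else ((493,358),-6.8)
    a=np.radians(a);return np.array([c[0]+s*np.cos(a),c[1]+s*np.sin(a),4.])
E
python3 - <<'E'
import h;from h import *
print(get_image("wrist")["tool_from_camera"].round(2))
for h.FLIP in(0,1):
    for n,c in CAN.items():
        o=ori(RY)
        for back in(0,150):
            q=r.solve_ik(tcp(c+[0,0,GH],o,back),o);print(h.FLIP,n,back,None if q is None else np.round(q))
    for t in("blue","yellow"):
      for s in(45,-45):
        for psi in(0,-20,20):
          o=ori(psi);q=r.solve_ik(tcp(tray(t,s)+[0,0,GH],o),o);print(h.FLIP,t,s,psi,None if q is None else np.round(q))
E
```

```text
[[   0.      0.96    0.29   74.04]
 [   1.     -0.     -0.     -0.57]
 [  -0.      0.29   -0.96 -143.37]
 [   0.      0.      0.      1.  ]]
0 R 0 [ 38.  40. -40. 127. 151.  23. 142.]
0 R 150 [ 53.  21. -48. 134. 154.   8. 136.]
0 L 0 [  4.  36. -30. 132. 138.  34. 127.]
0 L 150 [ -6.  12. -19. 141. 128.  19. 129.]
0 blue 45 0 [ 73.  42. -41. 125. 193.   9. 123.]
0 blue 45 -20 [ 64.  40. -40. 131. 153.  26. 138.]
0 blue 45 20 [ 74.  43. -36. 116. -51.  17.  27.]
0 blue -45 0 [ 90.  44. -51. 131. 177.   7. 149.]
0 blue -45 -20 [ 81.  42. -50. 138. 154.  29. 147.]
0 blue -45 20 [ 82.  41. -34. 122. -54.  21.  38.]
0 yellow 45 0 [-56.  36.   1. 125. 101.  31. 120.]
0 yellow 45 -20 [-30.  46. -41. 113.  84.  68. 126.]
0 yellow 45 20 [-32.  36. -19. 129. 128.  34. 122.]
0 yellow -45 0 [-50.  36. -20. 129.  95.  47. 117.]
0 yellow -45 -20 [-26.  55. -61. 117.  86.  87. 117.]
0 yellow -45 20 [-35.  36. -30. 136. 120.  45. 120.]
1 R 0 [ 51.  51. -60. 127. 128.  34.  -7.]
1 R 150 [ 60.  24. -58. 134. 129.  11. -18.]
1 L 0 [ 25.  50. -61. 131. 123.  52. -27.]
1 L 150 [ 28.  21. -60. 138. 110.  31. -29.]
1 blue 45 0 [ 84.  51. -59. 125. 123.  15.  19.]
1 blue 45 -20 [ 77.  50. -61. 130. 132.  36. -13.]
1 blue 45 20 [ 89.  57. -63. 115.  41.  17. 121.]
1 blue -45 0 [ 95.  49. -59. 130. 131.  10.  17.]
1 blue -45 -20 [ 88.  47. -61. 138. 141.  33. -17.]
1 blue -45 20 [  63.   36.   -9.  123.  -75.   35. -124.]
1 yellow 45 0 [-25.  43. -41. 122. 100.  57. -49.]
1 yellow 45 -20 [-18.  57. -62. 112.  92.  85. -53.]
1 yellow 45 20 [ -4.  51. -61. 127. 116.  60. -32.]
1 yellow -45 0 [-28.  45. -51. 128.  97.  68. -57.]
1 yellow -45 -20 [-26.  55. -61. 117.  86.  87. -63.]
1 yellow -45 20 [-13.  49. -61. 134. 113.  66. -44.]
```

The camera sits on tool +x, so the flipped grasp keeps it away from the shelf edge. I'll move to the pre-grasp for the right can and check from near.

```bash
sed -i 's/^FLIP=0/FLIP=1/' h.py; cat >> h.py <<'E'
def look(name,c):
    p=np.array(sensors.read_tool_pos());Rt=Ro.from_euler("xyz",sensors.read_tool_rot(),degrees=True).as_matrix()
    d=get_image("wrist");T=d["tool_from_camera"];Rc=Rt@T[:3,:3];cc=p+Rt@T[:3,3]
    M=np.eye(4);M[:3,:3]=Rc.T;M[:3,3]=-Rc.T@cc;d["world_to_cam"]=M
    x=M[:3,:3]@(c+[0,0,94])+M[:3,3];uv=d["camera_matrix"]@np.array([x[0],-x[1],-x[2]]);uv=uv/uv[2]
    cv2.imwrite(f"pics/{name}.png",d["image"][:,:,::-1]);print("expected cap px",uv[:2].round(0));return d
E
python3 - <<'E'
from h import *
c=CAN["R"];o=ori(-8)
print(o,np.round(r.solve_ik(tcp(c+[0,0,GH],o,130),o),1))
r.goto([430,-230,330],o);print(sensors.read_time_s(),np.round(sensors.read_joints(),1))
r.goto(tcp(c+[0,0,GH],o,130),o);print(sensors.read_time_s(),np.round(sensors.read_joints(),1))
look("w1",c)
E
```

```text
[180.0, 40.0, 172] [ 33.9  21.  -42.2 136.2 123.   23.9 -37.2]
2.1167 [  0.9 -14.9  26.4 131.2 -15.7  25.1 122.7]
4.3167 [ 47.   27.2 -59.9 135.4 113.8  32.1 -25.1]
expected cap px [315. 279.]
```

View pics/w1.png

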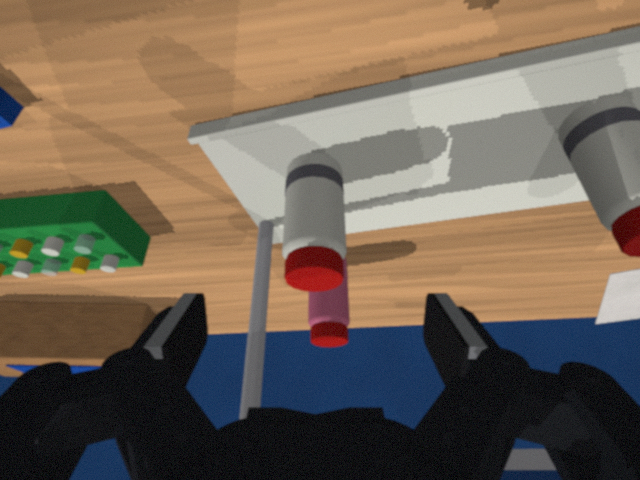

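The wrist view shows the right can's cap at (315,275), against a predicted (315,279), and the fingers straddle it. I'll grasp, lift and weigh.

```bash
cat >> h.py <<'E'
def force(n=40):
    F=[]
    for _ in range(n): F.append(list(sensors.read_contact_force())); r.wait(0.02)
    F=np.array(F);return F.mean(0).round(3),F.std(0).round(2)
def grab(c,o):
    t=tcp(c+[0,0,GH],o)
    r.command_gripper(0.85)
    print("hit",r.movel(t,vel=90,stop_force=12)); print(sensors.read_tool_pos()-t)
    r.wait(.2);f0=force();r.command_gripper(0.3,38);print("gap",sensors.read_finger_gap(),sensors.read_finger_force())
    r.movel(t+[0,0,13],vel=40);r.wait(.4);f1=force()
    print(f0,f1,"mass g",(f0[0]-f1[0])[2]/9.81e-3,sensors.read_finger_gap(),sensors.read_finger_force(),sensors.read_time_s())
E
python3 - <<'E'
from h import *
grab(CAN["R"],ori(-8)); look("w2",CAN["R"])
E
```

```text
hit False
[-0.05505032  0.016014    0.48104038]
gap 0.5054990685073644 38.60580503940582
(array([0.012, 0.052, 0.091]), array([0.49, 0.57, 0.43])) (array([ 0.023,  0.028, -1.228]), array([0.48, 0.58, 0.62])) mass g 134.4546381243629 0.5012870179311192 38.6020365357399 9.0333
expected cap px [314. 407.]
```

View pics/w2.png

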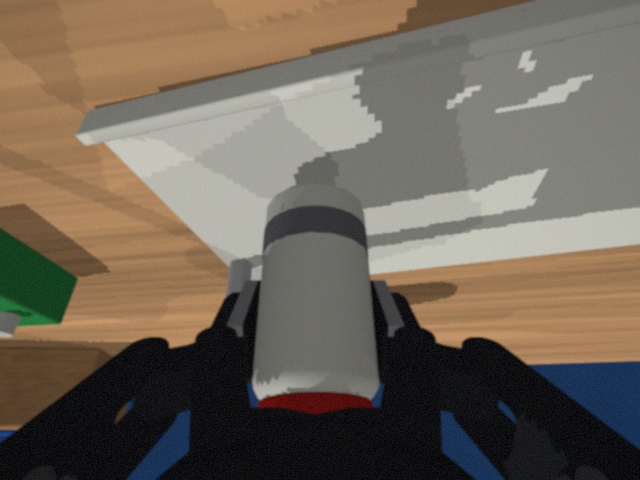

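Held upright. The reading is about 134 g, so it's light and goes in yellow. I'll lift over the lip, pull out and carry it by straight lines.

```bash
cat >> h.py <<'E'
def carry(t,s,psi):
    p=np.array(sensors.read_tool_pos());o=ori(psi);g=tray(t,s)+[0,0,GH]
    r.movel(p+[0,0,17],vel=80)
    p=p+[0,0,17]-BX*130;r.movel(p,vel=150)
    p[2]+=50;r.movel(p,vel=150)
    a=tcp(g,o);r.movel([a[0],a[1],p[2]],vel=170,ori=o)
    r.movel(a+[0,0,10],vel=120);r.wait(.2)
    print("touch",r.movel(a+[0,0,-4],vel=15,stop_force=3.5),np.array(sensors.read_tool_pos())-a,sensors.read_finger_gap(),sensors.read_time_s())
E
python3 - <<'E'
from h import *
carry("yellow",45,20); look("w3",tray("yellow",45))
d=get_image("scene");cv2.imwrite("pics/s3.png",d["image"][:,:,::-1])
E
```

```text
touch True [0.23168828 0.05473522 0.14972574] 0.5037671792165066 15.4417
expected cap px [313. 453.]
```

View pics/w3.png

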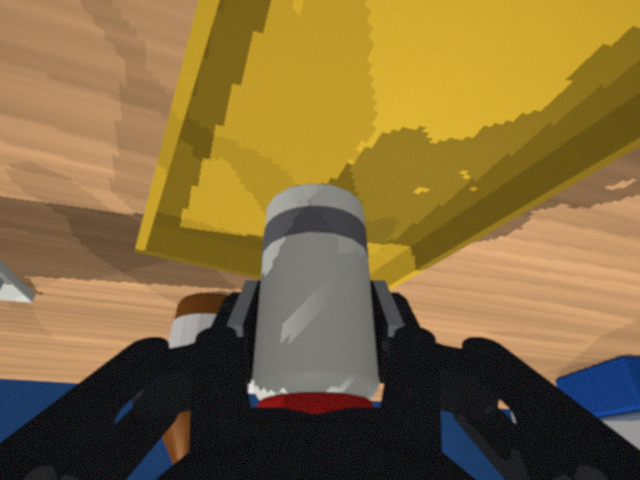

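The can stands on the yellow floor, clear of the walls. It touched down where expected. I'll release, retreat, and do the left can.

```bash
python3 - <<'E'
from h import *
r.command_gripper(0.85);r.wait(.2)
p=np.array(sensors.read_tool_pos());o=ori(20)
p=p-zax(o)*120;r.movel(p,vel=130)
c=CAN["L"];o=ori(10);a=tcp(c+[0,0,GH],o,130);b=a-BX*60;b[2]=p[2]+60
r.movel(b,vel=170,ori=o);r.movel(a,vel=150);print(sensors.read_time_s())
d=get_image("top")
for lo,hi in(((0,150,90),(6,255,255)),):
    for q in blobs(d["image"],lo,hi,25,(110,100,400,310)):
        (u,v),_=cv2.minEnclosingCircle(q);print("red",u,v,cast(d,(u,v),100).round(1))
grab(c,o);look("w4",c)
E
```

```text
19.5083
red 152.68182373046875 232.68182373046875 [537.1 352.1 100. ]
red 257.8333435058594 198.8333282470703 [615.8 105.6 100. ]
red 340.5 125.0 [797.3 -94.8 100. ]
hit False
[-0.08230374 -0.02256784  0.45566543]
gap 0.5044390418120247 38.24087172746658
(array([0.175, 0.015, 0.054]), array([0.46, 0.51, 0.48])) (array([ 0.112,  0.095, -3.087]), array([0.57, 0.52, 0.48])) mass g 320.1834862385321 0.5068874353122814 38.874072432518005 24.15
expected cap px [313. 407.]
```

View pics/w4.png

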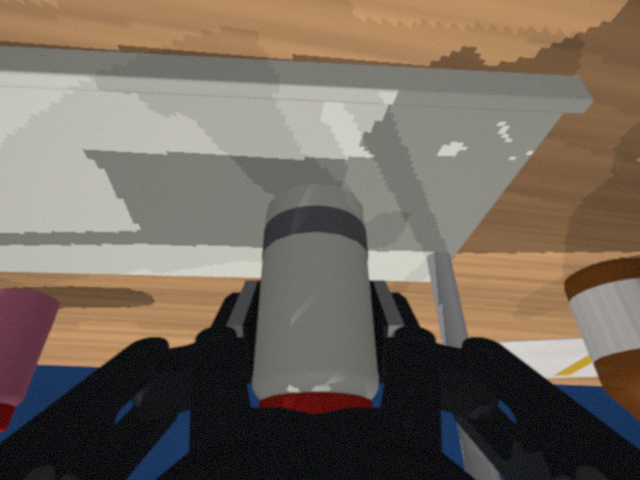

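The left can is also held upright. It reads about 320 g, so it's heavy and goes in blue.

```bash
python3 - <<'E'
from h import *
carry("blue",20,-20); look("w5",tray("blue",20))
E
```

```text
touch True [-0.03087435 -0.01106071  0.1359646 ] 0.503410795817061 30.4167
expected cap px [314. 453.]
```

View pics/w5.png

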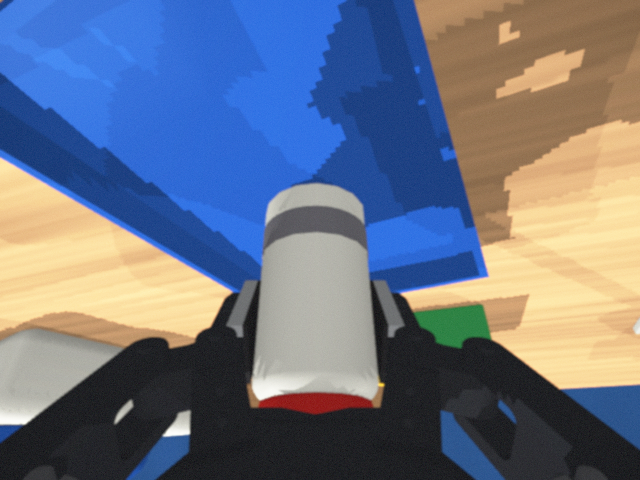

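The can is on the blue floor and clear of the walls. I'll release, back away and check from the top.

```bash
python3 - <<'E'
from h import *
r.command_gripper(0.9);r.wait(.2)
p=np.array(sensors.read_tool_pos());p=p-zax(ori(-20))*150;r.movel(p,vel=130)
r.movel(p+[-60,0,40],vel=150);r.wait(.3)
cv2.imwrite("pics/top6.png",get_image("top")["image"][:,:,::-1]);print(sensors.read_time_s())
E
```

```text
Traceback (most recent call last):
plant.IKError: the arm cannot follow that straight line within its joint ranges
```

The retreat was done; only the extra move was refused.

```bash
python3 - <<'E'
from h import *
cv2.imwrite("pics/top6.png",get_image("top")["image"][:,:,::-1]);print(sensors.read_time_s(),sensors.read_tool_pos(),sensors.read_finger_gap())
E
```

```text
32.45 [ 410.49474647 -314.98423721  154.09612474] 0.8994230183383741
```

View pics/top6.png

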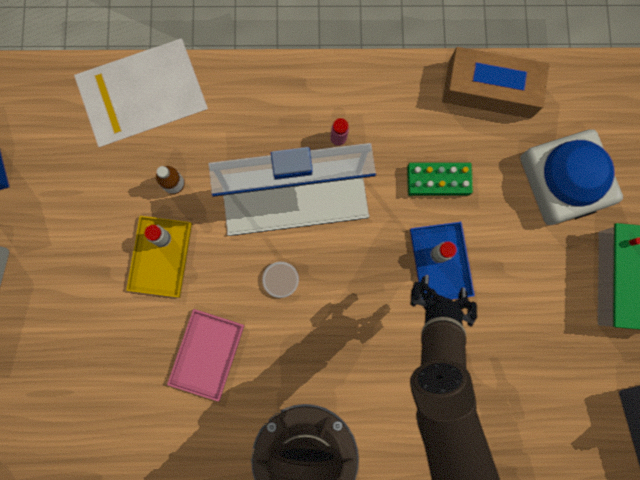

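The top view shows cans upright in yellow (155,233) and blue (447,250). The dish, rack and bottle haven't moved, and the gripper is clear.

```bash
python3 -c "
from plant import r
print(r.hand_in())"
```

```text
the job is handed in; nothing more can be done
None
```

Job handed in at about 32 s: the heavy can (about 320 g) stands in the blue tray and the light one (about 134 g) in the yellow tray, both upright and released, with the dish, rack and bottle where they were.

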